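# Cover the parts polisher and switch it on

### The arm

A 6-joint arm with a two-finger parallel gripper is mounted at the origin on the work surface. World frame = base frame: x ahead of the robot, y to its left, z up, the work surface at z = 0. Lengths are in mm, angles in degrees, forces in N, time in s.
With the tool pointing down it reaches from about 325 to 750 mm from the base axis. Payload 7.6 kg.
Tool frame: the origin (TCP) lies on the centre line of the jaws, within the pads' length; the fingertips stand 22 mm ahead of it and the grasp point (between the pads) lies 3 mm ahead of it; z points along the fingers, y is the line along which they close (so a half turn about z gives the same grasp; the last joint's range is limited). The gripper opens to 85 mm and grips with 20 to 120 N. Pads are 22 mm wide; open, the fingers measure 114 mm over their backs; the gripper's body (76 mm by 85 mm) begins 54 mm behind the grasp point. The pads swing forward as they close: fully open they stand 13 mm farther back than shut.
Start: joints at [68.107, 2.991, 80.254, -0, 96.75, -4.028], TCP at [161.039, 499.713, 225.123] pointing down, gripper open.
Joint ranges: [-166.34, 166.34], [-52.06, 124.39], [6.96, 135.62], [-60.46, 240.46], [14.63, 156.25], [-167.68, 167.68]. Speed limits (degrees/s): [147.25, 147.25, 172.46, 180, 180, 180].

### API

Orientations are given as a 3x3 rotation matrix whose columns are the frame's x, y, z axes.
In Python, from station import manip gives the robot as it stands. The module is installed in compiled form; this text tells all that it offers.
- The arm moves only by the tool servo_tool, never from a script. Its argument "series" is a list of rows, each a list of 3 entries, a list of its own where there are three numbers: the shift along the world's x, y, z in m, then the turn about the world's z in degrees, then the finger opening in m, from 0 to 0.0854. A call has 1 to 10 rows; each row shifts and turns the commanded pose from where the row before left it; what a row does not reach is not made up. A row lasts 1/12 s, in which the tool goes at most 41.7 mm and 7.16 degrees, less where a joint would pass 70% of its speed; a pose out of reach is approached as far as the arm can. A call is refused whole if a number of a shift passes 0.0417 or a number of a turn 7.16, either way. A call with a gripper value outside its range is refused whole. The fingers move at their own pace and stop on an object; "force" is the grip in N (left out, the last holds). Time passes only in rows, so rows that do not move let the fingers close. It gives the time, the measured TCP pose, the force, the opening and the grip force at its end, in the units of the state.
- manip.read_state(): the state, without advancing time (a new reading comes with each control period).
- manip.camera(name): name is "scene" or "top" or "wrist"; returns a dict with "image" (384x512x3 uint8, red, green, blue), "z_map" (384x512 float32, mm along the optical axis (not along the pixel's ray), 0 where there is no reading), "fx", "fy", "cx", "cy" (pixels), "extrinsics" (4x4, takes a point from camera to world coordinates); the wrist camera has in their place "mount" (4x4, takes a point from camera to tool coordinates, whose origin is the TCP and whose axes are the flange's). Camera axes: x right, y down, z forward; pixel columns grow to the right and rows downward; lengths in mm; the calibration is good to about 2 mm. The wrist camera is an equidistant fisheye: a pixel r from the principal point sees the ray r / f radians off the axis. A picture is of the moment at which its call begins: read the wrist's pose just before it.
- manip.close_job(): hands the job in; it is judged then, once.
The state is a dict: "clock": time; "q": joint angles; "qvel": joint speeds; "effort": joint torques, N m; "tool_pos": TCP position; "tcp_rot": TCP orientation; "force": force on the tool from outside, world axes, zero at the start; "ft_torque": the same for the moment, N m; "width": finger opening in mm; "finger_force": force on a finger pad.
Only numpy, scipy, OpenCV 4.12 (cv2) and the standard library are available. Lean on these libraries where they do the work, as an engineer would, in place of code of your own. Each camera call takes 0.05 s, during which the arm holds its last target. There are 200 camera calls.

### The job

Put the orange cover on the blue bowl of the parts polisher so that it sits fully home and level on the rim, setting it down rather than dropping it. Then turn the machine's black switch clockwise until it snaps over to the green dot. Leave the other things on the bench where they are, and let go of everything at the end.

Things in the scene. Friction and masses are not known exactly. Their poses are not given: they have to be found in the camera images.
- cover: Loose cover, about 0.25 kg, lying right way up on the bench: orange disc 144 mm across, 6 mm thick (z 12 to 18 mm); under it a black plug 118 mm across, 12 mm deep, lower edge bevelled, that goes inside the bowl's mouth; on top an upright black grip knob 28 mm across (z 18 to 52 mm). Origin: centre of the plug's underside; z up through the grip knob.
- cover_seat (a point): Centre of the underside of the cover's orange disc, 12 mm above the cover's origin; this plane rests on the bowl's rim when seated.
- polisher: Parts polisher, fixed to the bench: black base plate 170 x 315 mm, 25 mm high, a blue round bowl on a dark motor can, and a grey switch pod 100 x 90 mm, its top 100 mm above the bench. Origin: on the bench under the bowl's axis. Its y axis points from the bowl to the pod, whose centre is 175 mm along y; z up.
- bowl_rim (a point): Centre of the bowl's mouth at rim height, 165 mm above the bench. The rim is 136 mm across outside, wall 4 mm, so the mouth is 128 mm across and the cover's plug has 5 mm of play all round.
- switch_grip (a point): On the vertical axis of the black switch on the pod, 30 mm above the pod's top: a good grip height. The switch is a round foot 48 mm across, 8 mm high, with an upright bar 48 mm long (along this point's x), 14 mm thick (y), 8 to 36 mm above the pod's top; a white line on top marks its pointing (-x) end. The point turns with it.
- switch (a joint): Angle of the switch, rad: 0 = off (white line at the red dot), 1.3 = on (white line at the green dot), growing clockwise seen from above. A spring holds it at either end, resisting with up to about 0.12 N m; past the middle (0.65) it snaps over; let go before the middle it springs back to 0.
- dish: Bystander: shallow steel dish 84 mm across, 32 mm high, standing near the cover; origin at the centre of its underside.
- wrench: Bystander: steel wrench 170 mm long lying flat along its x axis to the left; origin at the middle of its underside.
- tape: Bystander: yellow tape measure 70 x 35 mm, 60 mm high; origin at the centre of its underside.
- oil: Bystander: green plastic bottle with a yellow cap, 60 mm across, 170 mm tall, at the back; origin at the centre of its underside.
- jar: Bystander: amber glass jar 70 mm across, 90 mm tall, at the back; origin at the centre of its underside.
- offcut: Bystander: wood offcut 70 x 160 mm, 40 mm high, at the back; origin at the centre of its underside.
- driver: Bystander: screwdriver about 200 mm long with a red handle, lying along its x axis at the right; origin near its middle, on the bench.
Mind the look-alikes: they are no part of the job. There is more than one size of the cover; the one meant has the size given above.

How it is judged (in metres and radians):
On the way, in this order (a step that is already met when the one before it is completed fails the run):
1. the cover sits level on the bowl's rim with its plug inside (horizontal distance between cover_seat and bowl_rim below 0.009 m and z of cover_seat in the frame of bowl_rim between -0.004 and 0.003 m and angle between cover's own z axis and vertical below 0.05 rad), for 0.3 s.
2. the switch has snapped over to on (value of joint switch above 1.15 rad), for 0.2 s.
At the end, for the whole second after the job is handed in: The cover rests on the bowl's rim, plug inside: disc underside within 4 mm below and 3 mm above rim height, centred within 9 mm, tilted under 0.05 rad, at rest; the switch stands at on (over 1.15 rad). The cover was seated before the switch was turned (all of step 1 and linear speed of cover below 0.02 m/s and value of joint switch above 1.15 rad); the robot touches nothing.
It fails at once if the cover was dropped (falling at over 0.6 m/s with no finger on it) (contact force between the fingers and cover below 0.05 N and linear speed of cover above 0.6 m/s).
It fails at once if another thing on the bench (steel dish, wrench, tape measure, green bottle, amber jar, wood offcut, screwdriver) was moved by more than 40 mm (distance of any of dish, wrench, tape, oil, jar, offcut, driver from where it was at the start of the episode above 0.04 m).
It also fails if it takes over 56 s, if anything falls off the work surface, if the arm or the gripper's body presses on something with over 40 N, if the wrist force passes 120 N, or if a joint passes its speed limit or range.

## Working session

There is one attempt and no reset: what is moved stays moved. The work goes in short steps, Python scripts to look and compute and a tool call to move; the robot and the scene stay as the last step left them, time stands still between calls to the robot, and variables do not carry over. Pictures are saved under pics/ and viewed, at most 10 in all, crops included, and the job is handed in when it is done.

Besides the shell and the picture viewer there is one more tool, called after "Call:" as a command line: name --argument value ..., lists and objects as JSON in quotes. servo_tool: Moves the arm, as the interface text tells. Its arguments: {"type":"object","properties":{"series":{"type":"array"},"force":{"type":"number"}},"required":["series"]}

```bash
mkdir -p pics; python3 - <<'E'
from station import manip
import cv2,numpy as np
for n in("top","scene"):
    c=manip.camera(n); cv2.imwrite(f"pics/{n}0.png",c["image"][:,:,::-1]); np.savez(f"{n}.npz",**c)
    print(n,c["extrinsics"].round(3).tolist(),c["fx"],c["cx"],c["cy"])
s=manip.read_state();print(s["clock"],s["tool_pos"],np.round(s["tcp_rot"],3).tolist(),s["width"])
E
```

```text
top [[-0.062, -0.972, 0.226, 224.667], [-0.998, 0.059, -0.019, -46.085], [0.005, -0.227, -0.974, 1412.869], [0.0, 0.0, 0.0, 1.0]] 386.86800346659817 255.07066116306888 191.41999750352352
scene [[0.781, 0.46, -0.423, 1129.877], [0.624, -0.555, 0.55, -854.1], [0.018, -0.693, -0.721, 1171.233], [0.0, 0.0, 0.0, 1.0]] 426.94101524413253 256.3667668841881 186.03362705168
0.1 [160.94083513 499.42542604 224.35212943] [[-0.952, 0.307, -0.001], [0.307, 0.952, -0.001], [0.0, -0.001, -1.0]] 85.33224142435029
```

View pics/top0.png

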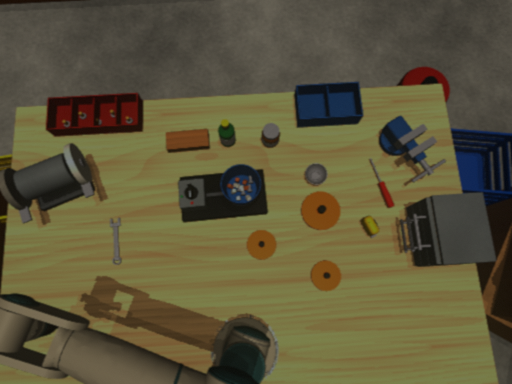

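View pics/scene0.png

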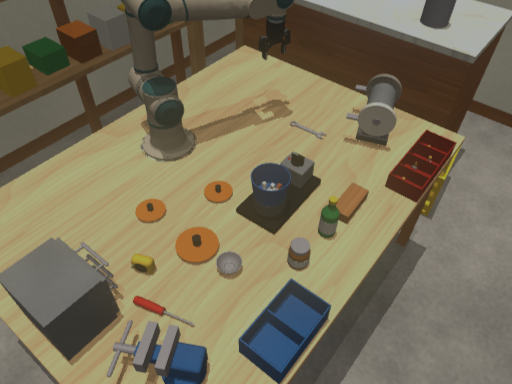

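The top view shows three orange discs, at (321,210), (261,244) and (326,275). The bowl is at (240,185) and the switch pod at (191,192). Next I'll measure them in 3D.

```bash
cat > h.py <<'E'
import numpy as np,cv2
def cloud(c):
    z=c["z_map"];v,u=np.indices(z.shape)
    p=np.stack([(u-c["cx"])/c["fx"]*z,(v-c["cy"])/c["fy"]*z,z],-1)
    E=c["extrinsics"]; P=p@E[:3,:3].T+E[:3,3]; P[z<=0]=np.nan; return P
def circ(xy):
    A=np.c_[2*xy,np.ones(len(xy))];s=np.linalg.lstsq(A,(xy**2).sum(1),rcond=None)[0]
    return s[:2],np.sqrt(s[2]+s[0]**2+s[1]**2)
def comps(m,a=60):
    n,l,st,_=cv2.connectedComponentsWithStats(m.astype(np.uint8))
    return [(l==i) for i in range(1,n) if st[i,4]>a]
E
python3 - <<'E'
from h import *
for n in("top","scene"):
    c=dict(np.load(n+".npz"));P=cloud(c);hsv=cv2.cvtColor(c["image"],cv2.COLOR_RGB2HSV)
    print(n)
    H,S,V=hsv[...,0].astype(int),hsv[...,1],hsv[...,2]
    for m in comps((H>7)&(H<17)&(S>195)&(V>90)&(P[...,2]<40)):
        q=P[m];q=q[~np.isnan(q[:,0])]
        cs,_=cv2.findContours(m.astype(np.uint8),0,1);cc=cs[0][:,0]
        w=P[cc[:,1],cc[:,0]];w=w[(~np.isnan(w[:,0]))];ce,r=circ(w[:,:2])
        print("disc",m.sum(),cc.mean(0),np.median(q,0).round(1),ce.round(1),(2*r).round(1), "area-d",np.ptp(q,axis=0).round(0))
    # rim: z within 155..172 & blue
    m=(abs(P[...,2]-165)<7)&(P[...,0]>200)&(H>100)&(H<130)&(S>90)
    for k in comps(m,15):
        w=P[k];ce,r=circ(w[:,:2]);print("rim",k.sum(),np.argwhere(k).mean(0)[::-1],ce.round(1),2*r,np.median(w[:,2]))
    for lo,hi in((92,108),(126,142)):
        m=(P[...,2]>lo)&(P[...,2]<hi)&(P[...,0]>300)&(P[...,0]<800)&(P[...,1]>-100)&(P[...,1]<450)
        for k in comps(m,8):
            w=P[k];print(lo,k.sum(),np.argwhere(k).mean(0)[::-1],w.mean(0).round(1),w.min(0).round(),w.max(0).round(), [np.round(x,1) for x in cv2.minAreaRect(w[:,:2].astype(np.float32))])
    im=c["image"]
    ctr=(191,192) if n=="top" else(297,165)
    x,y=ctr;cv2.imwrite(f"pics/{n}sw.png",cv2.resize(im[y-24:y+24,x-32:x+32,::-1],None,fx=10,fy=10,interpolation=cv2.INTER_CUBIC))
E
```

```text
top
disc 1042 [320.26666667 210.20952381] [ 461.7 -305.2   17.5] [ 464.4 -306.8] 135.6 area-d [136. 137.  17.]
disc 513 [261.02325581 244.79069767] [356.8 -83.2  12.8] [355.8 -82.4] 93.8 area-d [ 98. 101.  33.]
disc 599 [325.14285714 275.48809524] [ 230.4 -302.7   12.9] [ 231.2 -303.2] 96.8 area-d [ 98. 101.  34.]
rim 78 [228.17948718 183.05128205] [545.  -23.8] 129.3393402023566 163.4100417669482
rim 44 [257.31818182 183.93181818] [544.6 -25.5] 127.54621685541453 163.40419833645228
92 41 [226.75609756 135.36585366] [741.9  17.9 101.7] [733.  -9.  93.] [759.  46. 107.] [array([744.2,  16.9]), array([23.2, 55.8]), np.float64(7.7)]
92 244 [240.89344262 184.38934426] [557.9 -23.1  98.6] [522. -80.  92.] [603.  30. 108.] [array([561.8, -22.5]), array([ 82. , 103.7]), np.float64(20.7)]
92 17 [237.35294118 179.47058824] [575.6 -11.7 101.6] [570. -18.  94.] [585.  -3. 108.] [array([575.9, -11.8]), array([13.5, 14. ]), np.float64(54.2)]
92 610 [191.82131148 193.39508197] [535.9 149.   99.3] [486. 104.  92.] [590. 195. 108.] [array([538.2, 150.2]), array([100.5,  91. ]), np.float64(2.3)]
92 1
[... 1410 characters left out ...]
.  92.] [795.  31. 108.] [array([773.9,   5. ]), array([58.2, 27.7]), np.float64(27.5)]
126 62 [298.01612903 156.5483871 ] [544.8 149.4 133.6] [522. 141. 126.] [568. 161. 140.] [array([545.2, 151.3]), array([19.7, 45.6]), np.float64(87.8)]
126 146 [270.94520548 173.67123288] [522.8  16.3 133.5] [486. -49. 126.] [596.  43. 142.] [array([529. ,   9.5]), array([119.7,  62.7]), np.float64(31.9)]
126 91 [270.45054945 194.49450549] [581.7 -63.7 134.3] [519. -89. 126.] [613. -10. 142.] [array([576.7, -60.1]), array([114.1,  39.3]), np.float64(36.3)]
126 47 [330.91489362 208.85106383] [769.3  12.3 132. ] [751.   2. 126.] [783.  27. 141.] [array([768.6,  12.3]), array([33.5, 21.2]), np.float64(16.2)]
```

View pics/topsw.png

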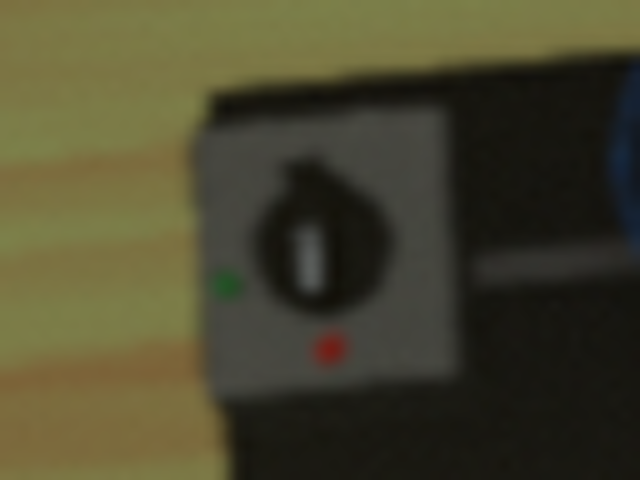

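The 144 mm cover is the disc at (464,-307), with its top at z 17.5; the other two are about 100 mm across. The rim centre is about (545,-24.5) at z 163-165, and the switch is at (537.5,150). That makes the bowl-to-pod distance 174.6, against 175 given. In the crop, the white line points to image-down (-x, red dot), and green is at image-left (+y). I'll move around to the cover.

Call:
servo_tool --series '[[[0.029,-0.022,0],2,0.085],[[0.029,-0.022,0],2,0.085],[[0.029,-0.022,0],2,0.085],[[0.029,-0.022,0],2,0.085],[[0.029,-0.022,0],2,0.085],[[0.029,-0.022,0],2,0.085],[[0.029,-0.022,0],2,0.085],[[0.029,-0.022,0],2,0.085],[[0.029,-0.022,0],2,0.085],[[0,-0.037,0],0,0.085]]'

```text
clock: 0.93
tool_pos: [424.8, 263.6, 222.3]
tcp_rot: [[-1.0, -0.003, -0.003], [-0.003, 1.0, -0.002], [0.003, -0.002, -1.0]]
force: [-0.1, 0.3, 0.2]
width: 85.0
finger_force: 0.0
```

Call:
servo_tool --series '[[[0,-0.038,0],0,0.085],[[0,-0.038,0],0,0.085],[[0,-0.038,0],0,0.085],[[0,-0.038,0],0,0.085],[[0,-0.038,0],0,0.085],[[0,-0.038,0],0,0.085],[[0,-0.038,0],0,0.085],[[0,-0.038,0],0,0.085],[[0,-0.038,0],0,0.085],[[0,-0.038,0],0,0.085]]'

```text
clock: 1.77
tool_pos: [421.4, -117.1, 224.9]
tcp_rot: [[-1.0, -0.002, -0.0], [-0.002, 1.0, 0.0], [0.0, 0.0, -1.0]]
force: [1.4, 0.6, 0.6]
width: 85.3
finger_force: 0.0
```

Call:
servo_tool --series '[[[0.007,-0.032,-0.01],0,0.085],[[0.007,-0.032,-0.01],0,0.085],[[0.007,-0.032,-0.01],0,0.085],[[0.007,-0.032,-0.01],0,0.085],[[0.007,-0.032,-0.01],0,0.085],[[0.007,-0.03,-0.01],0,0.085],[[0,0,0],0,0.085],[[0,0,0],0,0.085]]'

```text
clock: 2.43
tool_pos: [463.3, -306.0, 163.2]
tcp_rot: [[-1.0, -0.0, -0.003], [-0.0, 1.0, 0.002], [0.003, 0.002, -1.0]]
force: [-0.4, 0.4, 0.0]
width: 84.8
finger_force: 0.0
```

```bash
python3 - <<'E'
from station import manip
from h import *
s=manip.read_state();c=manip.camera("wrist");np.savez("w.npz",**c,pos=s["tool_pos"],rot=s["tcp_rot"])
cv2.imwrite("pics/w1.png",c["image"][:,:,::-1]);print(s["tool_pos"],c["mount"].round(2).tolist(),c["fx"],c["cx"],c["cy"])
def wcloud(c,pos,rot):
    z=c["z_map"];v,u=np.indices(z.shape);x=(u-c["cx"])/c["fx"];y=(v-c["cy"])/c["fy"];r=np.hypot(x,y)+1e-9
    t=np.tan(np.clip(r,0,1.4))/r;p=np.stack([x*t*z,y*t*z,z],-1);M=c["mount"]
    p=p@M[:3,:3].T+M[:3,3];p=p@np.array(rot).T+pos;p[z<=0]=np.nan;return p
P=wcloud(c,s["tool_pos"],s["tcp_rot"]);near=np.hypot(P[...,0]-464,P[...,1]+307)
k=(near<30)&(P[...,2]>48)&(P[...,2]<58);w=P[k];print(k.sum(),w.mean(0),w.min(0),w.max(0))
d=(near<90)&(abs(P[...,2]-18)<5);w=P[d];print(d.sum(),w.min(0),w.max(0),cv2.minEnclosingCircle(w[:,:2].astype(np.float32)))
if k.sum():print(cv2.minEnclosingCircle(P[k][:,:2].astype(np.float32)))
E
```

```text
[ 463.31543052 -305.99345465  163.17591043] [[0.0, -0.97, -0.26, 64.69], [1.0, 0.0, 0.0, 0.2], [-0.0, -0.26, 0.97, -148.5], [0.0, 0.0, 0.0, 1.0]] 297.3186396354542 255.96781854864744 193.48363988777595
702 [ 464.44329659 -307.01678363   51.51806017] [ 451.36347874 -319.9571871    48.05364934] [ 478.34672547 -293.58423513   53.43887565]
13791 [ 393.61157738 -377.86691147   14.55134654] [ 535.32247864 -235.30013136   22.97584277] ((465.42913818359375, -306.5091552734375), 72.2282485961914)
((464.8957824707031, -306.8268127441406), 13.791488647460938)
```

View pics/w1.png

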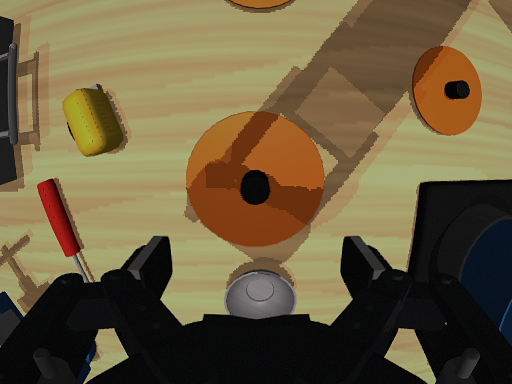

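The wrist view shows the cover's orange disc at (256,180) with its knob at (255,187), between the open fingers. The disc measures 144 mm and the knob 27.6 mm, centred at (464.7,-307). Descending now.

Call:
servo_tool --series '[[[0.0015,-0.001,-0.025],0,0.085],[[0,0,-0.025],0,0.085],[[0,0,-0.025],0,0.085],[[0,0,-0.02],0,0.085],[[0,0,-0.014],0,0.085],[[0,0,-0.009],0,0.085],[[0,0,0],0,0.085],[[0,0,0],0,0.085]]' --force 50

```text
clock: 3.15
tool_pos: [466.0, -305.9, 48.1]
tcp_rot: [[-1.0, -0.003, 0.001], [-0.003, 1.0, -0.0], [-0.001, -0.0, -1.0]]
force: [0.3, 0.3, 1.3]
width: 84.9
finger_force: 0.0
```

Call:
servo_tool --series '[[[0,0,0],0,0.02],[[0,0,0],0,0.02],[[0,0,0],0,0.02],[[0,0,0],0,0.02],[[0,0,0],0,0.02],[[0,0,0],0,0.02],[[0,0,0],0,0.02],[[0,0,0],0,0.02],[[0,0,0],0,0.02],[[0,0,0],0,0.02]]' --force 50

```text
clock: 3.98
tool_pos: [465.5, -306.3, 47.1]
tcp_rot: [[-1.0, -0.002, -0.0], [-0.002, 1.0, 0.0], [0.0, 0.0, -1.0]]
force: [0.0, -0.2, -0.4]
width: 20.5
finger_force: 0.0
```

Width is 20.5 with zero grip force, so the fingers don't appear to hold the knob. I'll look before moving.

```bash
python3 - <<'E'
from station import manip
from h import *
s=manip.read_state();print(s["tool_pos"],s["width"],s["finger_force"],s["force"])
c=manip.camera("wrist");d=manip.camera("scene")
a=c["image"][:,:,::-1];b=cv2.resize(d["image"][185:275,130:250,::-1],(512,384),interpolation=cv2.INTER_CUBIC)
cv2.imwrite("pics/g1.png",cv2.resize(np.hstack([a,b]),(800,300)))
E
```

```text
[ 465.53187557 -306.27206205   47.08799083] 20.45034895186112 0.0 [ 0.04289176 -0.22266201 -0.39650942]
```

View pics/g1.png

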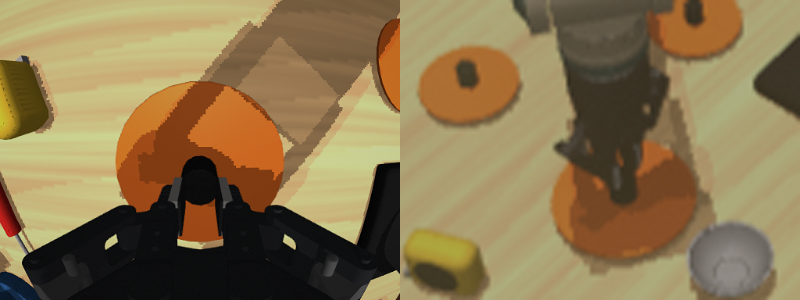

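In the wrist view, the knob at (200,180) of the left half seems to stand just in front of the fingers, which are at (175,190) and (223,190). I'll measure the knob and finger positions in 3D.

```bash
cat >> h.py <<'E'
def wcloud(c,pos,rot):
    z=c["z_map"];v,u=np.indices(z.shape);x=(u-c["cx"])/c["fx"];y=(v-c["cy"])/c["fy"];r=np.hypot(x,y)+1e-9
    t=np.tan(np.clip(r,0,1.4))/r;p=np.stack([x*t*z,y*t*z,z],-1);M=c["mount"]
    p=p@M[:3,:3].T+M[:3,3];p=p@np.array(rot).T+pos;p[z<=0]=np.nan;return p
E
python3 - <<'E'
from station import manip
from h import *
s=manip.read_state();c=manip.camera("wrist");P=wcloud(c,s["tool_pos"],s["tcp_rot"])
for r in range(196,300,8): # rows; full-res image
    print(r,[tuple(int(x) if x==x else -1 for x in P[r,u]-[465,-306,0]) for u in range(210,306,8)])
cv2.imwrite("pics/g2.png",cv2.resize(c["image"][190:320,170:342,::-1],None,fx=4,fy=4,interpolation=cv2.INTER_CUBIC))
E
```

```text
196 [(-14, -28, 18), (-14, -23, 17), (-14, -18, 16), (-14, -13, 17), (-14, -8, 17), (-14, -3, 16), (-15, 1, 18), (-15, 6, 18), (-14, 11, 17), (-14, 16, 17), (-14, 21, 17), (-14, 26, 17)]
204 [(-9, -29, 17), (-9, -23, 17), (-9, -18, 16), (-9, -13, 17), (-10, -8, 22), (-13, -3, 29), (-13, 1, 30), (-11, 5, 24), (-9, 11, 18), (-9, 16, 18), (-9, 21, 18), (-9, 26, 16)]
212 [(-4, -29, 17), (-4, -23, 18), (-4, -18, 17), (-4, -13, 18), (-11, -7, 39), (-13, -3, 44), (-13, 1, 44), (-12, 5, 40), (-6, 10, 25), (-4, 16, 17), (-4, 21, 17), (-4, 26, 17)]
220 [(1, -29, 17), (1, -24, 17), (1, -19, 17), (-5, -12, 35), (-11, -7, 51), (-11, -3, 51), (-11, 1, 51), (-11, 5, 51), (-8, 9, 43), (1, 16, 17), (0, 21, 18), (0, 26, 18)]
228 [(6, -29, 18), (6, -24, 17), (-9, -14, 58), (-9, -10, 58), (-6, -7, 50), (-6, -3, 51), (-6, 1, 51), (-6, 5, 51), (-6, 9, 51), (-9, 12, 58), (6, 22, 17), (6, 27, 18)]
236 [(12, -30, 17), (-5, -18, 60), (-9, -13, 68), (-9, -10, 68), (-2, -7, 51), (-2, -3, 51), (-2, 1, 52), (-2, 5, 51), (-2, 9, 52), (-9, 12, 68), (-9, 15, 67), (-5, 21, 59)]
244 [(-5, -21, 68), (-9, -16, 78), (-9,
[... 499 characters left out ...]
-10, -13, 101), (-5, -11, 92), (3, -10, 76), (36, -9, 17), (36, -3, 17), (35, 1, 17), (36, 6, 17), (35, 12, 18), (-5, 10, 90), (-9, 12, 99), (-10, 15, 101)]
276 [(-10, -15, 107), (-10, -13, 106), (-3, -11, 94), (6, -10, 77), (42, -9, 18), (42, -3, 17), (42, 1, 18), (41, 7, 18), (42, 12, 17), (-1, 10, 90), (-10, 11, 106), (-11, 14, 107)]
284 [(-15, -13, 120), (-16, -11, 120), (-2, -11, 98), (10, -10, 78), (48, -9, 18), (48, -4, 18), (49, 1, 17), (48, 7, 18), (48, 12, 18), (3, 10, 90), (-16, 10, 120), (-15, 12, 119)]
292 [(-15, -13, 124), (-15, -10, 124), (1, -11, 98), (55, -15, 18), (55, -9, 17), (55, -4, 18), (55, 1, 17), (55, 7, 17), (55, 12, 18), (7, 10, 90), (-15, 9, 123), (-15, 12, 123)]
```

View pics/g2.png

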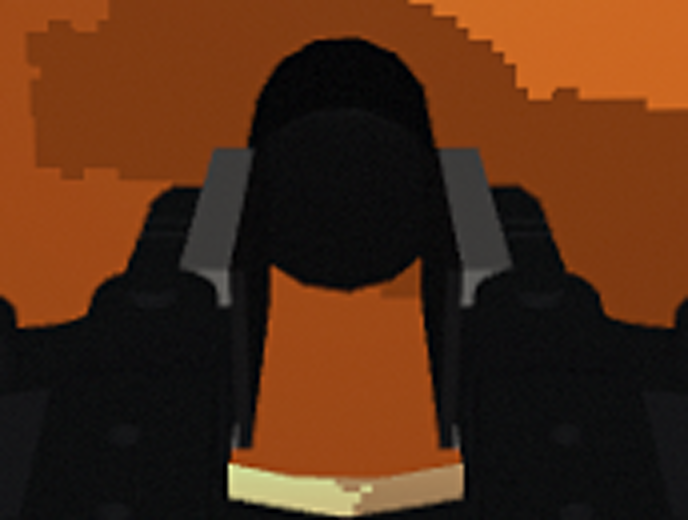

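The pads are shut above the knob. Their tips measure z≈57 while the TCP reads 47, so the tips are about 10 mm behind the reported TCP, where the text puts them 22 mm ahead. The knob and disc still measure correctly at z 51.5 and 17.5. I'll go by this measured offset: open, then go down 32 mm to put the tips at about 25.

Call:
servo_tool --series '[[[0,0,0],0,0.07],[[0,0,0],0,0.07],[[0,0,0],0,0.07],[[0,0,0],0,0.07],[[0,0,0],0,0.07],[[-0.001,-0.001,-0.01],0,0.07],[[0,0,-0.01],0,0.07],[[0,0,-0.008],0,0.07],[[0,0,-0.004],0,0.07],[[0,0,0],0,0.07]]'

```text
clock: 4.97
tool_pos: [463.6, -306.6, 13.1]
tcp_rot: [[-1.0, -0.002, -0.003], [-0.002, 1.0, 0.002], [0.003, 0.002, -1.0]]
force: [-0.7, -0.9, 0.9]
width: 70.3
finger_force: 0.0
```

Call:
servo_tool --series '[[[0,0,0],0,0.015],[[0,0,0],0,0.015],[[0,0,0],0,0.015],[[0,0,0],0,0.015],[[0,0,0],0,0.015],[[0,0,0],0,0.015],[[0,0,0],0,0.015],[[0,0,0],0,0.015]]' --force 50

```text
clock: 5.63
tool_pos: [465.0, -307.5, 15.9]
tcp_rot: [[-1.0, -0.002, 0.001], [-0.002, 1.0, -0.001], [-0.001, -0.001, -1.0]]
force: [-0.3, 0.5, 5.9]
width: 26.8
finger_force: 49.6
```

```bash
python3 - <<'E'
from station import manip
from h import *
s=manip.read_state();c=manip.camera("wrist");P=wcloud(c,s["tool_pos"],s["tcp_rot"])
print(s["tool_pos"],s["width"],s["finger_force"],s["force"])
for r in range(196,260,8):
    print(r,[tuple(int(x) if x==x else -1 for x in P[r,u]-[465,-307,0]) for u in range(202,312,10)])
E
```

```text
[ 464.97072165 -307.49194487   15.88717334] 26.767283766759164 49.604634046554565 [-0.31182585  0.45337641  5.91895448]
196 [(-24, -27, 19), (-23, -23, 17), (-24, -17, 18), (-23, -12, 16), (-24, -7, 17), (-24, -2, 17), (-23, 2, 16), (-23, 7, 16), (-23, 13, 17), (-24, 18, 17), (-24, 23, 18)]
204 [(-19, -28, 17), (-19, -23, 17), (-19, -17, 17), (-19, -12, 17), (-19, -7, 17), (-20, -2, 19), (-19, 2, 18), (-20, 7, 19), (-19, 13, 17), (-19, 18, 17), (-20, 23, 18)]
212 [(-15, -28, 17), (-15, -23, 17), (-15, -18, 17), (-15, -12, 17), (-15, -7, 17), (-15, -2, 18), (-15, 2, 17), (-15, 8, 17), (-15, 13, 17), (-15, 18, 16), (-15, 23, 19)]
220 [(-10, -28, 18), (-11, -23, 18), (-10, -18, 16), (-11, -12, 18), (-11, -7, 18), (-13, -2, 24), (-12, 2, 22), (-10, 8, 17), (-11, 13, 17), (-11, 18, 18), (-11, 23, 18)]
228 [(-6, -29, 17), (-6, -23, 17), (-10, -17, 27), (-6, -12, 17), (-11, -7, 30), (-13, -2, 35), (-13, 2, 34), (-10, 7, 28), (-9, 12, 24), (-10, 17, 26), (-6, 24, 18)]
236 [(-1, -29, 17), (-6, -22, 29), (-10, -15, 38), (-5, -12, 26), (-11, -6, 40), (-13, -1, 44), (-13, 2, 44), (-11, 7, 39), (-5, 12, 26), (-10, 16, 38), (-6, 22, 28)]
244 [(-6, -25, 38), (-10, -19, 46), (-10, -14, 47), (-8, -11, 42), (-11, -6, 49), (-12, -1, 51), (-12, 2, 50), (-12, 6, 50), (-6, 11, 37), (-10, 15, 46), (-6, 21, 39)]
252 [(-6, -24, 46), (-10, -18, 54), (-10, -14, 54), (-8, -10, 50), (-9, -6, 52), (-9, -1, 52), (-9, 2, 52), (-9, 6, 51), (-7, 11, 48), (-10, 14, 54), (-10, 18, 55)]
```

Gripped: 49.6 N at 26.8 mm, with the knob between the pads and the tips about 7 mm above the disc. Lifting and carrying.

Call:
servo_tool --series '[[[0,0,0.006],0,0.015],[[0,0,0.015],0,0.015],[[0,0,0.024],0,0.015],[[0,0,0.028],0,0.015],[[0,0,0.03],0,0.015],[[0,0,0.03],0,0.015],[[0,0,0.028],0,0.015],[[0,0,0.02],0,0.015],[[0,0,0.01],0,0.015],[[0,0,0.004],0,0.015]]'

```text
clock: 6.52
tool_pos: [464.7, -307.5, 211.4]
tcp_rot: [[-1.0, -0.002, 0.001], [-0.002, 1.0, -0.001], [-0.001, -0.001, -1.0]]
force: [0.3, 0.2, -3.2]
width: 26.5
finger_force: 49.5
```

Call:
servo_tool --series '[[[0.003,0.01,0],0,0.015],[[0.006,0.02,0],0,0.015],[[0.008,0.028,0],0,0.015],[[0.008,0.028,0],0,0.015],[[0.008,0.028,0],0,0.015],[[0.008,0.028,0],0,0.015],[[0.008,0.028,0],0,0.015],[[0.008,0.028,0],0,0.015],[[0.007,0.025,0],0,0.015],[[0.006,0.02,0],0,0.015]]'

```text
clock: 7.35
tool_pos: [533.9, -61.4, 207.5]
tcp_rot: [[-1.0, -0.004, -0.004], [-0.004, 1.0, 0.001], [0.004, 0.001, -1.0]]
force: [-0.3, 0.1, -2.8]
width: 26.8
finger_force: 49.7
```

Call:
servo_tool --series '[[[0.005,0.018,0],0,0.015],[[0.003,0.012,0],0,0.015],[[0.002,0.008,0],0,0.015],[[0,0.002,0],0,0.015],[[0,0,0],0,0.015],[[0,0,0],0,0.015]]'

```text
clock: 7.85
tool_pos: [544.3, -25.0, 209.8]
tcp_rot: [[-1.0, -0.002, -0.001], [-0.002, 1.0, -0.0], [0.001, -0.0, -1.0]]
force: [0.6, 0.8, -2.9]
width: 27.0
finger_force: 49.7
```

```bash
python3 - <<'E'
from station import manip
from h import *
s=manip.read_state();c=manip.camera("wrist");P=wcloud(c,s["tool_pos"],s["tcp_rot"]);t=s["tool_pos"]
print(t,s["width"],s["finger_force"],s["force"],s["clock"])
hsv=cv2.cvtColor(c["image"],cv2.COLOR_RGB2HSV);H,S=hsv[...,0],hsv[...,1]
m=(H>5)&(H<17)&(S>180)&(np.hypot(P[...,0]-t[0],P[...,1]-t[1])<90)&(P[...,2]>180)
w=P[m];w=w[~np.isnan(w[:,0])];A=np.c_[w[:,:2]-t[:2],np.ones(len(w))];print("plane",np.linalg.lstsq(A,w[:,2],rcond=None)[0],len(w))
print(cv2.minEnclosingCircle(w[:,:2].astype(np.float32)),w[:,:2].min(0),w[:,:2].max(0))
cv2.imwrite("pics/c1.png",c["image"][:,:,::-1])
E
```

```text
[544.32244352 -24.95420205 209.83041344] 27.02927956092121 49.660234451293945 [ 0.5600076   0.77243128 -2.88570981] 7.85
plane [ 8.34934442e-03 -5.04972822e-04  2.12154859e+02] 29819
((543.611083984375, -24.57891845703125), 71.67929077148438) [473.24957524 -95.9105266 ] [598.97867627  46.89924207]
```

View pics/c1.png

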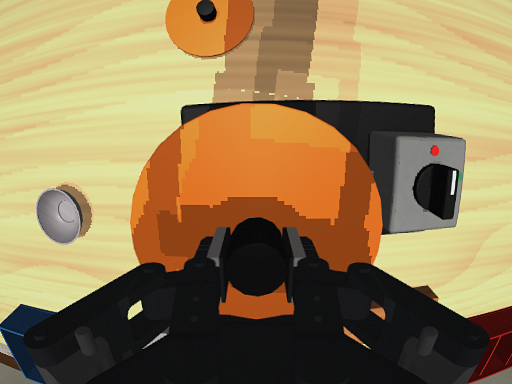

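The wrist view shows the cover held level (tilt 0.008), filling the image centre, with its centre at (543.6,-24.6). The switch is at (440,190) on the right, with the red dot at (435,151). The bowl is at (545,-24.5). Lowering.

Call:
servo_tool --series '[[[0.001,0,-0.008],0,0.015],[[0,0,-0.01],0,0.015],[[0,0,-0.008],0,0.015],[[0,0,-0.004],0,0.015],[[0,0,0],0,0.015],[[0,0,0],0,0.015]]'

```text
clock: 8.4
tool_pos: [545.4, -24.3, 179.7]
tcp_rot: [[-1.0, -0.002, -0.001], [-0.002, 1.0, 0.0], [0.001, 0.0, -1.0]]
force: [-0.1, -0.6, -2.6]
width: 26.7
finger_force: 49.7
```

Call:
servo_tool --series '[[[0,0,-0.002],0,0.015],[[0,0,-0.002],0,0.015],[[0,0,-0.002],0,0.015],[[0,0,-0.002],0,0.015],[[0,0,0],0,0.015],[[0,0,0],0,0.015]]'

```text
clock: 8.9
tool_pos: [545.5, -24.3, 172.0]
tcp_rot: [[-1.0, -0.002, -0.0], [-0.002, 1.0, 0.0], [0.0, 0.0, -1.0]]
force: [0.3, -0.4, -2.6]
width: 27.0
finger_force: 49.7
```

Call:
servo_tool --series '[[[0,0,-0.001],0,0.015],[[0,0,-0.001],0,0.015],[[0,0,0],0,0.015],[[0,0,0],0,0.015]]'

```text
clock: 9.23
tool_pos: [545.5, -24.3, 170.0]
tcp_rot: [[-1.0, -0.002, -0.0], [-0.002, 1.0, 0.0], [0.0, 0.0, -1.0]]
force: [-0.0, -0.1, -3.0]
width: 26.6
finger_force: 49.7
```

Call:
servo_tool --series '[[[0,0,-0.001],0,0.015],[[0,0,0],0,0.015],[[0,0,0],0,0.015]]'

```text
clock: 9.48
tool_pos: [545.7, -24.3, 169.4]
tcp_rot: [[-1.0, -0.002, 0.001], [-0.002, 1.0, 0.0], [-0.001, 0.0, -1.0]]
force: [0.9, 0.1, -1.9]
width: 26.8
finger_force: 50.0
```

Call:
servo_tool --series '[[[0,0,-0.001],0,0.015],[[0,0,0],0,0.015],[[0,0,0],0,0.015]]'

```text
clock: 9.73
tool_pos: [545.7, -24.3, 169.3]
tcp_rot: [[-1.0, -0.002, 0.001], [-0.002, 1.0, -0.0], [-0.001, -0.0, -1.0]]
force: [-3.8, 0.2, 5.9]
width: 26.7
finger_force: 50.6
```

It made contact at z 169.3, as predicted for seated. Releasing and rising.

Call:
servo_tool --series '[[[0,0,0],0,0.035],[[0,0,0],0,0.045],[[0,0,0],0,0.065],[[0,0,0],0,0.065],[[0,0,0],0,0.065],[[0,0,0],0,0.065],[[0,0,0.015],0,0.065],[[0,0,0.025],0,0.065],[[0,0,0.03],0,0.065],[[0,0,0.02],0,0.065]]'

```text
clock: 10.57
tool_pos: [545.8, -24.3, 260.8]
tcp_rot: [[-1.0, -0.002, 0.002], [-0.002, 1.0, -0.0], [-0.002, -0.0, -1.0]]
force: [0.8, -0.4, 0.9]
width: 64.9
finger_force: 0.0
```

Call:
servo_tool --series '[[[0,0.015,0.01],0.5,0.065],[[0,0.03,0],0.5,0.065],[[-0.001,0.035,0],0.5,0.065],[[-0.002,0.035,0],0.5,0.065],[[-0.002,0.03,0],0,0.065],[[-0.002,0.018,0],0,0.065],[[0,0.01,0],0,0.065],[[0,0.001,0],0,0.065],[[0,0,0],0,0.065]]'

```text
clock: 11.32
tool_pos: [538.7, 149.4, 268.0]
tcp_rot: [[-0.999, -0.038, -0.0], [-0.038, 0.999, -0.0], [0.0, -0.0, -1.0]]
force: [-0.2, -0.6, -0.2]
width: 65.0
finger_force: 0.0
```

```bash
python3 - <<'E'
from station import manip
from h import *
s=manip.read_state();c=manip.camera("wrist");P=wcloud(c,s["tool_pos"],s["tcp_rot"]);t=s["tool_pos"]
print(t,s["width"],s["finger_force"],s["force"],s["clock"],s["q"])
hsv=cv2.cvtColor(c["image"],cv2.COLOR_RGB2HSV);H,S=hsv[...,0],hsv[...,1]
m=(H>5)&(H<17)&(S>180)&(P[...,2]>150)
w=P[m];w=w[~np.isnan(w[:,0])];A=np.c_[w[:,:2]-[545,-24],np.ones(len(w))];print("plane",np.linalg.lstsq(A,w[:,2],rcond=None)[0],len(w))
print(cv2.minEnclosingCircle(w[:,:2].astype(np.float32)))
m=(abs(P[...,2]-136)<3)&(np.hypot(P[...,0]-537,P[...,1]-150)<32);w=P[m].astype(np.float32)
print(m.sum(),w.mean(0),cv2.minAreaRect(w[:,:2]))
cv2.imwrite("pics/s1.png",c["image"][:,:,::-1])
E
```

```text
[538.66519916 149.44756527 268.00017605] 65.01563044876761 0.0 [-0.24263632 -0.6321145  -0.23895367] 11.3167 [ 1.17300909e+01  8.20271344e+00  6.98404758e+01 -1.73634906e-02
  1.01966828e+02 -8.04292643e+01]
plane [7.68382948e-04 2.22395441e-04 1.71249637e+02] 11637
((544.3921508789062, -3.5736236572265625), 92.43022918701172)Traceback (most recent call last):
  File "<stdin>", line 10, in <module>
cv2.error: OpenCV(4.12.0) /io/opencv/modules/imgproc/src/convhull.cpp:143: error: (-215:Assertion failed) total >= 0 && (depth == CV_32F || depth == CV_32S) in function 'convexHull'
```

The cover is seated: its top is at z 171.2, level (slope 0.0008). The switch points came out empty, so I'll look.

```bash
python3 - <<'E'
from station import manip
from h import *
s=manip.read_state();c=manip.camera("wrist");P=wcloud(c,s["tool_pos"],s["tcp_rot"])
near=np.hypot(P[...,0]-537,P[...,1]-150)<34
print(np.histogram(P[...,2][near],bins=range(80,180,6)))
for lo,hi in((96,104),(128,140)):
    m=near&(P[...,2]>lo)&(P[...,2]<hi);w=P[m].astype(np.float32)
    if len(w):print(len(w),w.mean(0),cv2.minAreaRect(w[:,:2].copy()))
cv2.imwrite("pics/s1.png",c["image"][:,:,::-1])
E
```

```text
(array([   0,    0,    8, 1427,  906,   11,   10,    9,   24,  655,    0,
          0,    0,    0,    0,    0]), array([ 80,  86,  92,  98, 104, 110, 116, 122, 128, 134, 140, 146, 152,
       158, 164, 170, 176]))
1435 [529.8822  146.45285  99.78624] ((536.3746337890625, 150.03292846679688), (66.41637420654297, 67.79523468017578), 5.391354084014893)
679 [539.0716  152.51251 135.59549] ((539.9371948242188, 152.46365356445312), (47.52254867553711, 12.934329986572266), 2.513030529022217)
```

View pics/s1.png

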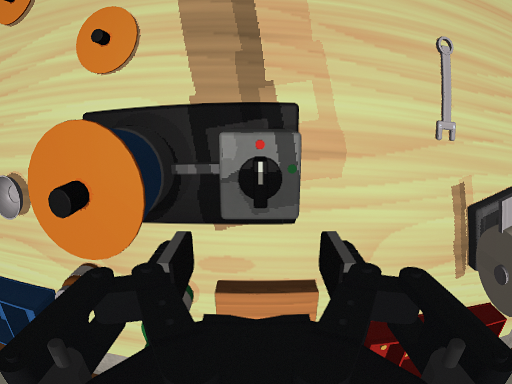

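The wrist view shows the cover on the bowl at (87,188), and the switch bar at (260,180) with its white line toward the red dot at (260,144). The bar measures centre (539.5,152.4), angle 2.5°, 47.5 x 13 mm, top z 136. Descending with the tip offset I measured (TCP 105, tips about 114).

Call:
servo_tool --series '[[[0.0005,0.002,-0.015],0,0.065],[[0,0,-0.03],0,0.065],[[0,0,-0.035],0,0.065],[[0,0,-0.03],0,0.065],[[0,0,-0.025],0,0.06],[[0,0,-0.015],0,0.06],[[0,0,-0.009],0,0.06],[[0,0,-0.004],0,0.06],[[0,0,0],0,0.06],[[0,0,0],0,0.06]]'

```text
clock: 12.25
tool_pos: [539.8, 151.4, 106.4]
tcp_rot: [[-0.999, -0.037, 0.002], [-0.037, 0.999, 0.0], [-0.002, 0.0, -1.0]]
force: [-0.1, -0.5, 0.0]
width: 59.8
finger_force: 0.0
```

Call:
servo_tool --series '[[[0,0,0],0,0.005],[[0,0,0],0,0.005],[[0,0,0],0,0.005],[[0,0,0],0,0.005],[[0,0,0],0,0.005],[[0,0,0],0,0.005],[[0,0,0],0,0.005],[[0,0,0],0,0.005],[[0,0,0],0,0.005]]' --force 40

```text
clock: 13.0
tool_pos: [539.3, 152.7, 106.0]
tcp_rot: [[-0.999, -0.038, 0.001], [-0.038, 0.999, 0.002], [-0.001, 0.002, -1.0]]
force: [-1.3, 4.4, 5.3]
width: 13.2
finger_force: 41.6
```

Gripped at 13.2 mm and 41.6 N. Turning clockwise, 76° in all.

Call:
servo_tool --series '[[[0,0,0],-3,0.005],[[0,0,0],-5,0.005],[[0,0,0],-5,0.005],[[0,0,0],-5,0.005],[[0,0,0],-5,0.005],[[0,0,0],-5,0.005],[[0,0,0],-5,0.005],[[0,0,0],-5,0.005]]'

```text
clock: 13.67
tool_pos: [539.3, 152.9, 106.0]
tcp_rot: [[-0.808, 0.589, 0.002], [0.589, 0.808, 0.002], [-0.0, 0.003, -1.0]]
force: [-0.7, 7.2, 3.1]
width: 13.4
finger_force: 41.6
```

Call:
servo_tool --series '[[[0,0,0],-5,0.005],[[0,0,0],-5,0.005],[[0,0,0],-5,0.005],[[0,0,0],-5,0.005],[[0,0,0],-5,0.005],[[0,0,0],-5,0.005],[[0,0,0],-5,0.005],[[0,0,0],-2,0.005],[[0,0,0],0,0.005],[[0,0,0],0,0.005]]'

```text
clock: 14.5
tool_pos: [539.4, 153.1, 106.0]
tcp_rot: [[-0.296, 0.955, 0.002], [0.955, 0.296, 0.002], [0.002, 0.003, -1.0]]
force: [0.4, 6.9, 4.1]
width: 13.6
finger_force: 41.5
```

Call:
servo_tool --series '[[[0,0,0],0,0.03],[[0,0,0],0,0.06],[[0,0,0],0,0.06],[[0,0,0],0,0.06],[[0,0,0.015],0,0.06],[[0,0,0.03],0,0.06],[[0,0,0.035],0,0.06],[[0,0,0.035],0,0.06],[[0,0,0.03],0,0.06],[[0,0,0.02],0,0.06]]'

```text
clock: 15.33
tool_pos: [539.5, 151.5, 274.0]
tcp_rot: [[-0.294, 0.956, 0.004], [0.956, 0.294, 0.001], [-0.001, 0.004, -1.0]]
force: [0.2, 0.5, -0.4]
width: 60.0
finger_force: 0.0
```

Call:
servo_tool --series '[[[-0.015,0.015,0.01],0,0.06],[[-0.02,0.025,0],0,0.06],[[-0.02,0.025,0],0,0.06],[[-0.02,0.025,0],0,0.06],[[-0.02,0.025,0],0,0.06],[[-0.015,0.015,0],0,0.06],[[0,0,0],0,0.06],[[0,0,0],0,0.06]]'

```text
clock: 16.0
tool_pos: [428.7, 282.0, 280.2]
tcp_rot: [[-0.296, 0.955, 0.0], [0.955, 0.296, -0.0], [-0.0, 0.0, -1.0]]
force: [1.1, -0.2, 0.1]
width: 60.4
finger_force: 0.0
```

```bash
python3 - <<'E'
from station import manip
from h import *
c=manip.camera("top");P=cloud(c);hsv=cv2.cvtColor(c["image"],cv2.COLOR_RGB2HSV)
m=(hsv[...,0]<17)&(hsv[...,1]>170)&(abs(P[...,2]-171)<7)&(np.hypot(P[...,0]-545,P[...,1]+24)<85)
w=P[m];A=np.c_[w[:,:2]-[545,-24],np.ones(len(w))];print(len(w),cv2.minEnclosingCircle(w[:,:2].astype(np.float32)),np.linalg.lstsq(A,w[:,2],rcond=None)[0])
m=(abs(P[...,2]-135)<6)&(np.hypot(P[...,0]-538,P[...,1]-151)<32);w=P[m].astype(np.float32)
if len(w):print(len(w),w.mean(0),cv2.minAreaRect(w[:,:2].copy()))
t=c["image"][160:220,165:285,::-1]
cv2.imwrite("pics/f1.png",cv2.resize(t,None,fx=6,fy=6,interpolation=cv2.INTER_CUBIC))
s=manip.read_state();print(s["clock"],s["tool_pos"],s["force"],s["finger_force"])
E
```

```text
1338 ((544.0607299804688, -26.294588088989258), 71.83391571044922) [ 8.95935830e-05 -3.01583158e-03  1.70784838e+02]
57 [538.1267  150.91307 135.34291] ((538.9703369140625, 151.10458374023438), (14.043264389038086, 45.56034469604492), 16.254127502441406)
16.05 [429.26529919 281.39696077 280.0913478 ] [ 0.60334453 -0.21339442  0.38784647] 0.0
```

View pics/f1.png

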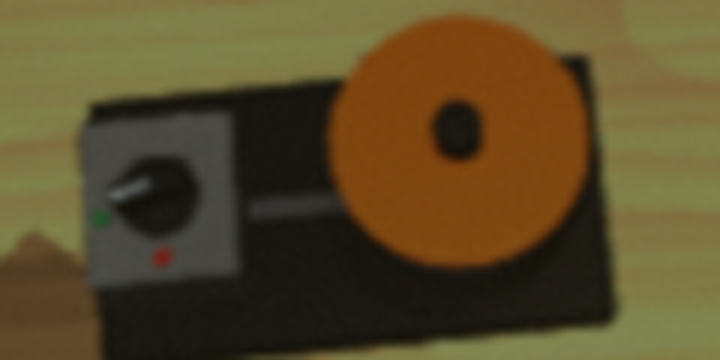

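The crop shows the cover level on the bowl at (457,140). The white line at (130,190) points to the green side, and the bar now lies about 76° from where it started. Handing in.

```bash
python3 -c "
from station import manip
print(manip.close_job())"
```

```text
the job is handed in; nothing more can be done
None
```

The cover sits level and centred on the bowl, the switch is over at the green dot, the gripper has let go of everything, and the job was handed in at about 16 s; no verdict came back.

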